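# Seat a chip carrier in its corner nest

### The arm

A 6-joint arm with a two-finger parallel gripper is mounted at the origin on a cart in front of the work surface, level with it; the furniture and walls round the work are solid. World frame = base frame: x ahead of the robot, y to its left, z up, the work surface at z = 0. Lengths are in mm, angles in rad, forces in N, time in s.
With the tool pointing down it reaches from about 350 to 975 mm from the base axis. Payload 7.1 kg.
Tool frame: the origin (TCP) lies on the front face of the gripper's body, between the roots of the fingers; the fingertips stand 80 mm ahead of it and the grasp point (between the pads) lies 61 mm ahead of it; z points along the fingers, y is the line along which they close (so a half turn about z gives the same grasp; the last joint's range is limited). The gripper opens to 88 mm and grips with 3 to 60 N. Pads are 20 mm wide; open, the fingers measure 115 mm over their backs; the gripper's body (75 mm by 178 mm) begins 61 mm behind the grasp point.
Start: joints at [-1.308, 0.423, 1.63, -0, 1.089, -0.019], TCP at [173.822, -600.326, 302.675] pointing down, gripper open.
Joint ranges: [-3, 3], [-0.9, 2.11], [0.09, 2.58], [-1.31, 4.45], [0.11, 2.69], [-2.54, 2.54]. Speed limits (rad/s): [2.39, 2.39, 3.01, 3.14, 3.14, 3.14].

### API

Orientations are given as a rotation vector (axis times angle).
In Python, from workcell import readout, vision, close_job gives the robot as it stands.
- The arm moves only by the tool servo_tool, never from a script. Its argument "plan" is a list that holds one entry, the list of rows, each a list of 7 numbers: the gripper command: -1 is fully open, 1 is shut, values between are in proportion, then the shift along the world's x, y, z in units of 40 mm (1.0 is 40 mm), then the turn, a rotation vector about the world's x, y, z in units of 5 degrees (1.0 is 5 degrees). A call has 1 to 5 rows; each row shifts and turns the commanded pose from where the row before left it; what a row does not reach is not made up. A row lasts 1/12 s, in which the tool goes at most 41.7 mm and 7.16 degrees, less where a joint would pass 70% of its speed; a pose out of reach is approached as far as the arm can. A call is refused whole if a number of a shift passes 1 or a number of a turn 1, either way. A call with a gripper value outside its range is refused whole. The fingers move at their own pace and stop on an object; the grip force is fixed at half the most. Time passes only in rows, so rows that do not move let the fingers close. It gives the time, the measured TCP pose, the force, the opening and the grip force at its end, in the units of the state.
- readout.get_obs(): the state, without advancing time (a new reading comes with each control period).
- vision.get_image(name): name is "side" or "top"; returns the picture (400x640x3 uint8, red, green, blue); there is no depth.
- vision.camera_params(name): a dict with "fx", "fy", "cx", "cy" (pixels), "D" ([k1, k2, p1, p2, k3] as OpenCV has them; the pictures are not rectified), "rvec" (rotation vector, rad) and "tvec" (3), from world to camera coordinates, as OpenCV has them. Camera axes: x right, y down, z forward; pixel columns grow to the right and rows downward; lengths in mm; the calibration is good to about 2 mm. A picture is of the moment at which its call begins. camera_params takes no time and is no camera call.
- close_job(): hands the job in; it is judged then, once.
The state is a dict: "t": time; "qpos": joint angles; "qvel": joint speeds; "joint_torque": joint torques, N m; "ee_pos": TCP position; "orientation": TCP orientation; "ft_force": force on the tool from outside, world axes, zero at the start; "moment": the same for the moment, N m; "width": finger opening in mm; "grasp_force": force on a finger pad.
Only numpy, scipy, OpenCV 4.12 (cv2) and the standard library are available. Lean on these libraries where they do the work, as an engineer would, in place of code of your own. Each camera call takes 0.05 s, during which the arm holds its last target. There are 200 camera calls.

### The job

Push the orange chip carrier so that its long side lies flat against the long dark rail of the aluminium nest plate, close to where it lies now, then slide it along that rail, keeping it against the rail all the way, until it is fully home in the blue corner nest, snug against the rail and the blue end stop. Only push it with the fingers: never grip it, lift it or tip it. Leave everything else where it lies and finish clear of it all.

Things in the scene. Friction and masses are not known exactly. Their poses are not given: they have to be found in the camera images.
- carrier: The loose orange oblong chip carrier, 36 mm along its x, 56 mm along its y and 16 mm tall, with a green board and black chip on top (2 mm more, looks only), about 60 g. Origin at the centre of its underside, z up. It lies on the nest plate, 35 to 70 mm short of the rail and 80 to 155 mm from home along it, its long sides within 20 degrees of the rail's line; a long side goes against the rail.
- nest_plate: The aluminium plate, fixed to the bench: 150 mm along its x, 260 mm along its y, 8 mm thick, flat and open but for rail, stop and lip. Origin at the centre of its underside, on the bench; z up. Its +x side is the far side from the robot, +y is to the robot's left, turned by up to 20 degrees.
- rail (a point): Middle of the top edge of the dark steel rail's inner face (the face towards the robot), at x = +50, y = 0, z = 20 mm of the plate. The rail runs along the plate's y, 122 mm to either side of this point, is 14 mm thick and stands 12 mm above the plate's top.
- stop (a point): Point at the top of the blue end stop's inner face, at x = +25, y = -108, z = 20 mm of the plate. The stop closes the right-hand (-y) end of the rail: 50 mm long, from x = 0 to the rail, 14 mm thick, 12 mm high above the plate's top.
- lip (a point): Point on the top edge of the blue lip's inner face, at x = +11, y = -95, z = 16 mm of the plate. The lip is parallel to the rail, 39 mm from it, 8 mm high and 12 mm thick, from the stop to y = -83 mm; a lead-in flaring away from the rail goes on to y = -71 mm. The home carrier sticks out past the straight lip by 31 mm.
- nest (a point): Where the centre of the carrier's underside lies when fully home: on the plate's top surface (8 mm above the bench), at x = +32, y = -80 mm of the plate. Axes of the plate: x towards the rail, y along the rail away from the stop, z up. A carrier flat against the rail has x = 0 here; fully home x = y = 0.
- syringe: amber flux syringe, 21 x 96 x 21 mm, lying on the bench right of the plate; origin at the centre of its underside. Not to be disturbed.
- tweezers_loose: steel tweezers, 14 x 124 x 8 mm, lying on the bench right of the plate; origin at the centre of its underside. Not to be disturbed.
- pliers: small pliers with blue handles, 41 x 115 x 9 mm, lying on the bench left of the plate; origin at the centre of its underside. Not to be disturbed.
- phone: opened phone frame with a green circuit board, 136 x 68 x 7 mm, lying on the bench left of the plate; origin at the centre of its underside. Not to be disturbed.
- screws: clear little box of screws, 32 x 37 x 12 mm, on the bench left of the plate; origin at the centre of its underside. Not to be disturbed.
Things that resemble listed ones, but are neither listed nor needed, are in the scene too. What is shaped like the carrier but purple or red is not meant.

How it is judged:
By the outcome, as a careful person would: the job done as asked, in the order asked, and still so for the second after the job is handed in, with the robot touching nothing.
It also fails if it takes over 56 s, if anything falls off the work surface, if the arm or the gripper's body presses on something with over 40 N, if the wrist force passes 120 N, or if a joint passes its speed limit or range.

## Working session

There is one attempt and no reset: what is moved stays moved. The work goes in short steps, Python scripts to look and compute and a tool call to move; the robot and the scene stay as the last step left them, time stands still between calls to the robot, and variables do not carry over. Pictures are saved under pics/ and viewed, at most 10 in all, crops included, and the job is handed in when it is done.

Besides the shell and the picture viewer there is one more tool, called after "Emit:" by a JSON object that holds its "api" and its "payload", one argument or row to a line. servo_tool: Moves the arm, as the interface text tells. Its arguments: {"type":"object","properties":{"plan":{"type":"array"}},"required":["plan"]}

```bash
mkdir -p pics; cat > h.py <<'E'
import cv2,numpy as np
from workcell import readout,vision,close_job
def P(n):
    c=vision.camera_params(n);K=np.array([[c['fx'],0,c['cx']],[0,c['fy'],c['cy']],[0,0,1.]])
    return K,np.array(c['D'],float),np.array(c['rvec'],float),np.array(c['tvec'],float)
def ray(n,px,z):
    K,D,r,t=P(n);u=cv2.undistortPoints(np.array(px,float).reshape(-1,1,2),K,D).reshape(-1,2)
    R=cv2.Rodrigues(r)[0];o=-R.T@t;d=np.c_[u,np.ones(len(u))]@R
    return o+d*((z-o[2])/d[:,2])[:,None]
def proj(n,pts):
    K,D,r,t=P(n);return cv2.projectPoints(np.array(pts,float).reshape(-1,1,3),r,t,K,D)[0].reshape(-1,2)
def shot(n,f):
    im=vision.get_image(n);cv2.imwrite('pics/'+f,im[:,:,::-1]);return im
E
python3 - <<'E'
from h import *
shot('top','t0.png');shot('side','s0.png')
o=readout.get_obs();print(o)
for n in('top','side'):
    K,D,r,t=P(n);print(n,K[0,0],-cv2.Rodrigues(r)[0].T@t)
E
```

```text
{'t': 0.1, 'qpos': array([-1.30800484e+00,  4.23778127e-01,  1.63060980e+00, -7.96101204e-06,
        1.08861095e+00, -1.89826802e-02]), 'qvel': array([-4.72943374e-04, -1.24798488e-03, -3.03235260e-03, -1.73171211e-05,
        1.09319731e-04,  6.76539518e-04]), 'joint_torque': array([-6.02657310e-04, -5.45617747e+01, -2.74326289e+01,  6.44889800e-02,
        1.88649469e-02, -3.74887270e-05]), 'ee_pos': array([ 173.71821731, -599.95963214,  301.97228308]), 'orientation': array([-3.10908325e+00, -4.40956914e-01,  2.79475487e-04]), 'ft_force': array([-0.21041702, -0.3533386 ,  0.48409393]), 'moment': array([ 0.06333069, -0.03009603,  0.0186136 ]), 'grasp_force': 0.0, 'width': 87.86574275098816}
top 390.1507743093514 [ 360.84109358   22.18815696 1179.4946896 ]
side 474.02979109896177 [385.57295566 970.73020918 884.78041825]
```

View pics/t0.png

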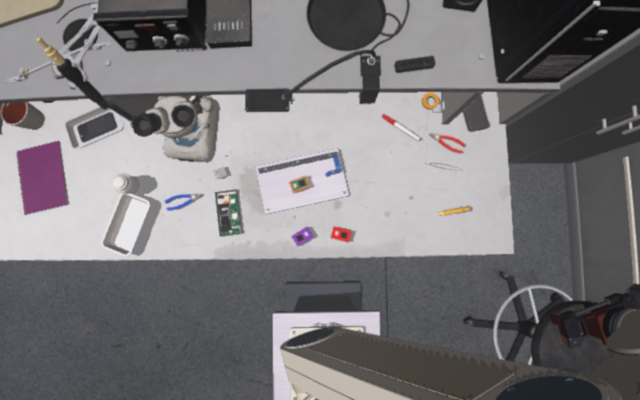

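View pics/s0.png

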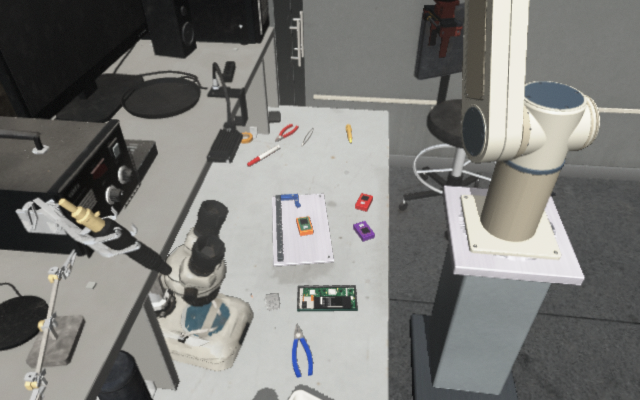

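Top view: the plate is around (303,181), its dark rail runs along (262–340,163), and the blue stop and lip are at (338,163). Carrier candidates are orange (301,184), purple (303,236) and red (342,234). Orange on the plate matches the description; in the side view it is at (305,226). I'll measure it and confirm in a crop.

```bash
cat >> h.py <<'E'
def masks(im,box):
    x0,y0,x1,y1=box;h=cv2.cvtColor(im,cv2.COLOR_RGB2HSV);m=np.zeros(h.shape[:2],np.uint8);m[y0:y1,x0:x1]=1
    H,S,V=[h[:,:,i].astype(int) for i in range(3)]
    return {'orange':m*((H>5)&(H<22)&(S>120)&(V>90)),'blue':m*((H>100)&(H<125)&(S>110)),'dark':m*((V<95)&(S<90))}
def big(m):
    c,_=cv2.findContours(m.astype(np.uint8),cv2.RETR_EXTERNAL,cv2.CHAIN_APPROX_NONE);return max(c,key=cv2.contourArea)
BOX={'top':(250,140,356,218),'side':(268,188,336,270)}
E
python3 - <<'E'
from h import *
cr=[]
for n,f in(('top','t0.png'),('side','s0.png')):
    im=cv2.imread('pics/'+f)[:,:,::-1].copy();b=BOX[n]
    c=im[b[1]:b[3],b[0]:b[2],::-1];cr.append(cv2.resize(c,(390 if n=='top' else 390,int(c.shape[0]*390/c.shape[1])),interpolation=cv2.INTER_CUBIC))
    M=masks(im,b)
    for k,z in(('orange',24),('blue',20),('dark',20)):
        q=big(M[k]);w=ray(n,q.reshape(-1,2),z)[:,:2].astype(np.float32)
        r=cv2.minAreaRect(w);print(n,k,len(q),np.round(r[0],1),np.round(r[1],1),round(r[2],1))
        print(np.round(cv2.boxPoints(r)).tolist())
h=max(c.shape[0] for c in cr);cr=[cv2.copyMakeBorder(c,0,h-c.shape[0],0,5,0) for c in cr]
cv2.imwrite('pics/c0.png',np.hstack(cr))
E
```

```text
top orange 67 [530.8  72.3] [33.1 52.8] 21.1
[[506.0, 91.0], [525.0, 42.0], [556.0, 54.0], [537.0, 103.0]]
top blue 22 [600.7 -39.2] [30.7 10.1] 9.9
[[585.0, -37.0], [586.0, -47.0], [617.0, -42.0], [615.0, -32.0]]
top dark 16 [536.3  66. ] [15.  15.2] 89.3
[[529.0, 59.0], [544.0, 58.0], [544.0, 73.0], [529.0, 74.0]]
side orange 68 [529.8  83.1] [35.  65.2] 18.3
[[503.0, 109.0], [523.0, 47.0], [557.0, 58.0], [536.0, 120.0]]
side blue 38 [590.3 -33.3] [45.9 13.1] 6.3
[[567.0, -29.0], [568.0, -42.0], [614.0, -37.0], [612.0, -24.0]]
side dark 20 [535.5  62. ] [19.1 15.5] 6.3
[[525.0, 69.0], [527.0, 53.0], [546.0, 55.0], [544.0, 71.0]]
```

View pics/c0.png

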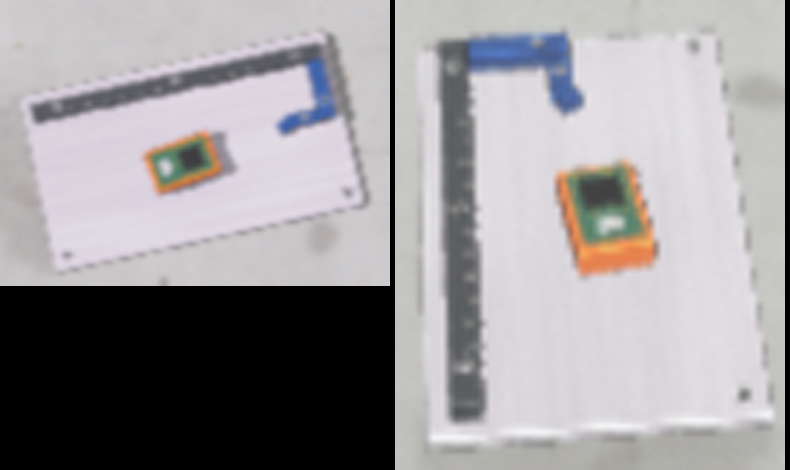

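The crop confirms it: the orange carrier with green board and black chip lies on the plate, with the dark rail on the far side and the blue stop and lip at its right end. Next I'll fit the plate and rail lines.

```bash
python3 - <<'E'
from h import *
for n,f in(('top','t0.png'),('side','s0.png')):
    im=cv2.imread('pics/'+f)[:,:,::-1].copy();x0,y0,x1,y1=BOX[n]
    h=cv2.cvtColor(im,cv2.COLOR_RGB2HSV);V=h[:,:,2].astype(int)
    m=np.zeros(V.shape,np.uint8);m[y0:y1,x0:x1]=(V[y0:y1,x0:x1]<115)&(h[y0:y1,x0:x1,1]<80)
    cs,_=cv2.findContours(m,cv2.RETR_EXTERNAL,cv2.CHAIN_APPROX_NONE)
    q=max(cs,key=lambda c:max(cv2.minAreaRect(c)[1]))
    r=cv2.minAreaRect(ray(n,q.reshape(-1,2),20)[:,:2].astype(np.float32));print(n,'rail',np.round(r[0],1),np.round(r[1],1),round(r[2],1))
    # plate: bright
    p=np.zeros(V.shape,np.uint8);p[y0:y1,x0:x1]=V[y0:y1,x0:x1]>np.percentile(V[y0:y1,x0:x1],30)
    print('V bg',V[y0+2,x0+2],V[y1-3,x0+3],'plate med',np.percentile(V[y0:y1,x0:x1],[30,50,80]))
    p=((V>(215))&(np.pad(np.ones((y1-y0,x1-x0)),((y0,400-y1),(x0,640-x1)))>0)).astype(np.uint8)
    q=big(p);w=ray(n,q.reshape(-1,2),8)[:,:2].astype(np.float32);r=cv2.minAreaRect(w)
    print('plate',np.round(r[0],1),np.round(r[1],1),round(r[2],1),np.round(cv2.boxPoints(r)).tolist())
    # green board at z=26
    g=np.zeros(V.shape,np.uint8);H,S=h[:,:,0],h[:,:,1];g[y0:y1,x0:x1]=((H>35)&(H<95)&(S>60))[y0:y1,x0:x1]
    r=cv2.minAreaRect(ray(n,big(g).reshape(-1,2),26)[:,:2].astype(np.float32));print('board',np.round(r[0],1),np.round(r[1],1),round(r[2],1))
E
```

```text
top rail [598.6  75.9] [ 12.2 236.7] 11.7
V bg 206 199 plate med [201. 204. 223.]
plate [533.5  64.8] [126.7 256.3] 10.5 [[448.0, 179.0], [495.0, -73.0], [619.0, -50.0], [573.0, 202.0]]
board [529.6  82.3] [24.3 22.7] 25.8
side rail [611.7  20.3] [ 11.3 115.3] 10.5
V bg 203 187 plate med [198. 216. 223.]
plate [543.3  70. ] [147.3 258.9] 11.7 [[445.0, 182.0], [498.0, -72.0], [642.0, -42.0], [589.0, 212.0]]
board [537.7  87.6] [ 3.8 23.3] 18.1
```

Emit:
{"api": "servo_tool", "payload": {
  "plan": [
    [[0.64,0.39,0.83,0,0,0,-0.2],[0.64,0.39,0.83,0,0,0,-0.2],[0.64,0.39,0.83,0,0,0,-0.2],[0.64,0.39,0.83,0,0,0,-0.2],[0.64,0.39,0.83,0,0,0,-0.1]]
  ]
}}

```text
t: 0.52
ee_pos: [252.0, -432.6, 302.3]
orientation: [-3.125, -0.316, 0.0]
ft_force: [0.5, -0.3, 1.1]
width: 58.2
grasp_force: 0.0
```

Emit:
{"api": "servo_tool", "payload": {
  "plan": [
    [[0.64,0.39,0.83,0,0,0,0],[0.64,0.39,0.83,0,0,0,0],[0.64,0.39,0.83,0,0,0,0],[0.64,0.39,0.83,0,0,0,0],[0.64,0.39,0.83,0,0,0,0]]
  ]
}}

```text
t: 0.93
ee_pos: [330.0, -266.6, 302.6]
orientation: [-3.125, -0.318, 0.0]
ft_force: [0.6, -0.2, -0.9]
width: 24.7
grasp_force: 0.0
```

Emit:
{"api": "servo_tool", "payload": {
  "plan": [
    [[0.64,0.39,0.83,0,0,0,0],[0.64,0.39,0.83,0,0,0,0],[0.64,0.39,0.83,0,0,0,0],[0.64,0.39,0.83,0,0,0,0],[0.64,0.39,0.83,0,0,0,0]]
  ]
}}

```text
t: 1.35
ee_pos: [408.0, -100.5, 302.7]
orientation: [3.125, 0.319, 0.0]
ft_force: [1.0, -0.4, -0.4]
width: 16.1
grasp_force: 0.0
```

Emit:
{"api": "servo_tool", "payload": {
  "plan": [
    [[0.64,0.4,0.82,0,0,0,0],[0.64,0.4,0.82,0,0,0,0],[0.64,0.4,0.82,0,0,0,0],[0.64,0.4,0.82,0,0,0,0],[0.64,0.4,0.82,0,0,0,0]]
  ]
}}

```text
t: 1.77
ee_pos: [488.1, 63.6, 302.5]
orientation: [3.125, 0.319, -0.001]
ft_force: [0.5, -0.5, 0.5]
width: 15.6
grasp_force: 0.0
```

Emit:
{"api": "servo_tool", "payload": {
  "plan": [
    [[0.64,0,0,-0.9,0,0,0],[0.64,0,0,-0.9,0,0,0],[0.64,0,0,-0.9,0,0,0],[0.64,0,0,-0.9,0,0,0],[0.64,0,0,-0.9,0,0,0]]
  ]
}}

```text
t: 2.18
ee_pos: [487.6, 61.9, 121.1]
orientation: [-3.125, -0.319, -0.001]
ft_force: [0.3, -0.3, -0.5]
width: 16.0
grasp_force: 0.0
```

```bash
cat > v.py <<'E'
import sys
from h import *
n,f=sys.argv[1:3];im=shot(n,f)
x0,y0,x1,y1=BOX[n];x0-=15;x1+=20;y0-=15;y1+=15
c=im[y0:y1,x0:x1,::-1];s=5;cv2.imwrite('pics/'+f,cv2.resize(c,None,fx=s,fy=s,interpolation=cv2.INTER_CUBIC));print('crop origin',x0,y0,'x5')
M=masks(im,BOX[n])['orange']
r=cv2.minAreaRect(ray(n,big(M).reshape(-1,2),24)[:,:2].astype(np.float32));print(np.round(r[0],1),np.round(r[1],1),round(r[2],1))
E
python3 v.py side s1.png
```

```text
crop origin 253 173 x5
[529.8  83.1] [35.  65.2] 18.3
```

View pics/s1.png

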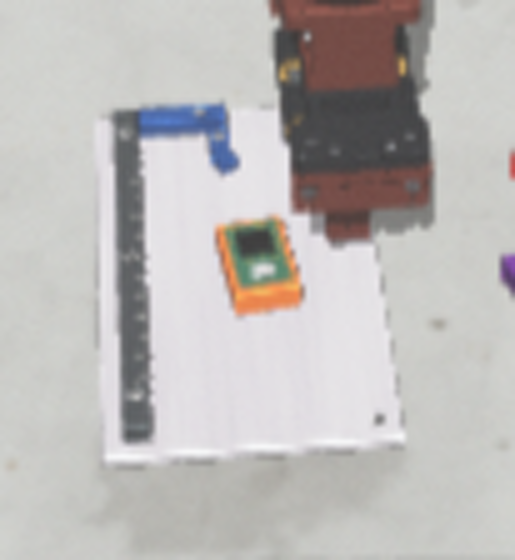

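The fingers (crop 350,225) hang on the near side of the carrier (crop 258,265), with a clear gap. I'll lower and push toward the rail.

Emit:
{"api": "servo_tool", "payload": {
  "plan": [
    [[0.64,0.03,0.06,-0.35,0,0,0],[0.64,0,0,-0.35,0,0,0],[0.64,0,0,0,0,0,0]]
  ]
}}

```text
t: 2.48
ee_pos: [487.9, 64.0, 93.3]
orientation: [3.125, 0.319, -0.006]
ft_force: [-0.9, 0.3, -0.4]
width: 16.3
grasp_force: 0.0
```

Emit:
{"api": "servo_tool", "payload": {
  "plan": [
    [[0.64,0.12,0.024,0,0,0,0],[0.64,0.12,0.024,0,0,0,0],[0.64,0.12,0.024,0,0,0,0],[0.64,0.12,0.024,0,0,0,0],[0.64,0.12,0.024,0,0,0,0]]
  ]
}}

```text
t: 2.9
ee_pos: [514.0, 69.0, 95.6]
orientation: [-3.125, -0.319, -0.002]
ft_force: [-0.4, 0.5, 1.1]
width: 16.0
grasp_force: 0.4
```

Emit:
{"api": "servo_tool", "payload": {
  "plan": [
    [[0.64,0.12,0.024,0,0,0,0],[0.64,0.12,0.024,0,0,0,0],[0.64,0.12,0.024,0,0,0,0],[0.64,0.08,0.016,0,0,0,0],[0.64,0,0,0,0,0,0]]
  ]
}}

```text
t: 3.32
ee_pos: [531.6, 72.6, 94.7]
orientation: [-3.125, -0.319, -0.002]
ft_force: [-0.7, 1.4, 0.7]
width: 15.9
grasp_force: 0.0
```

```bash
python3 v.py side s2.png
```

```text
crop origin 253 173 x5
[553.5 102.4] [33.6 29.6] 6.3
```

View pics/s2.png

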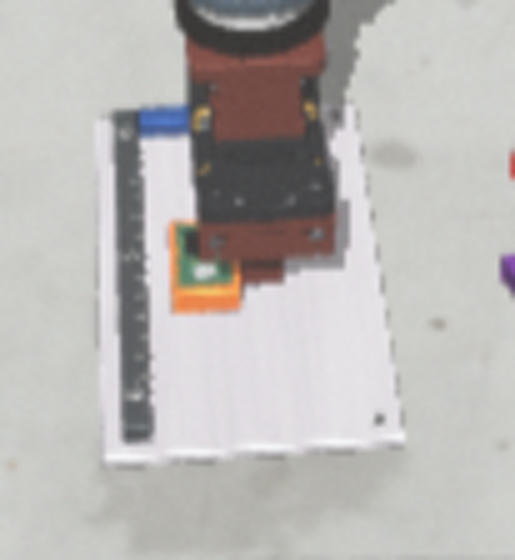

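The carrier is now square to the rail, with about 11–13 mm left (orange edge at crop 170, rail face at 150). Continuing gently until the force shows contact.

Emit:
{"api": "servo_tool", "payload": {
  "plan": [
    [[0.64,0.07,0.014,0,0,0,0],[0.64,0.07,0.014,0,0,0,0],[0.64,0.07,0.014,0,0,0,0],[0.64,0,0,0,0,0,0]]
  ]
}}

```text
t: 3.7
ee_pos: [539.7, 74.2, 94.7]
orientation: [3.125, 0.319, 0.001]
ft_force: [-0.0, 0.1, -0.2]
width: 15.7
grasp_force: 0.0
```

Emit:
{"api": "servo_tool", "payload": {
  "plan": [
    [[0.64,0.04,0.008,0,0,0,0],[0.64,0.04,0.008,0,0,0,0],[0.64,0,0,0,0,0,0]]
  ]
}}

```text
t: 3.95
ee_pos: [542.5, 74.8, 94.7]
orientation: [-3.125, -0.319, -0.001]
ft_force: [-0.4, -0.4, 0.7]
width: 16.2
grasp_force: 0.0
```

Emit:
{"api": "servo_tool", "payload": {
  "plan": [
    [[0.64,0.03,0.006,0,0,0,0],[0.64,0,0,0,0,0,0]]
  ]
}}

```text
t: 4.12
ee_pos: [543.6, 75.0, 94.7]
orientation: [-3.125, -0.319, -0.0]
ft_force: [0.6, 0.7, -0.8]
width: 15.5
grasp_force: 0.0
```

Emit:
{"api": "servo_tool", "payload": {
  "plan": [
    [[0.64,0.03,0.006,0,0,0,0],[0.64,0,0,0,0,0,0]]
  ]
}}

```text
t: 4.28
ee_pos: [544.8, 75.2, 94.7]
orientation: [3.125, 0.319, 0.0]
ft_force: [0.2, -0.1, 0.1]
width: 15.7
grasp_force: 0.1
```

Emit:
{"api": "servo_tool", "payload": {
  "plan": [
    [[0.64,0.03,0.006,0,0,0,0],[0.64,0,0,0,0,0,0]]
  ]
}}

```text
t: 4.45
ee_pos: [545.6, 75.4, 94.6]
orientation: [3.125, 0.319, -0.001]
ft_force: [-1.5, -0.2, 0.8]
width: 15.8
grasp_force: 0.8
```

Emit:
{"api": "servo_tool", "payload": {
  "plan": [
    [[0.64,0.02,0.004,0,0,0,0],[0.64,0,0,0,0,0,0]]
  ]
}}

```text
t: 4.62
ee_pos: [545.7, 75.4, 94.5]
orientation: [3.125, 0.319, -0.004]
ft_force: [-4.3, -1.1, 4.0]
width: 15.8
grasp_force: 2.4
```

Contact came at 545.6, where expected (4 N on the rail). One small squeeze for flatness, then back straight off and look.

Emit:
{"api": "servo_tool", "payload": {
  "plan": [
    [[0.64,0.02,0.004,0,0,0,0],[0.64,0,0,0,0,0,0],[0.64,-0.06,-0.012,0,0,0,0],[0.64,-0.2,-0.04,0,0,0,0],[0.64,-0.5,-0.1,0,0,0,0]]
  ]
}}

```text
t: 5.03
ee_pos: [519.5, 70.0, 95.2]
orientation: [-3.125, -0.319, -0.008]
ft_force: [0.1, -0.2, 0.1]
width: 15.9
grasp_force: 0.0
```

Emit:
{"api": "servo_tool", "payload": {
  "plan": [
    [[1,-0.5,-0.1,0.6,0,0,0],[1,-0.2,0,1,0,0,0],[1,-0.2,0.8,0.4,0,0,0],[1,-0.1,0.9,0,0,0,0],[1,0,0.3,0,0,0,0]]
  ]
}}

```text
t: 5.45
ee_pos: [477.3, 148.3, 176.4]
orientation: [-3.124, -0.319, -0.007]
ft_force: [0.1, 0.8, -0.3]
width: 0.5
grasp_force: 0.0
```

```bash
python3 v.py top t3.png;python3 v.py side s3.png; python3 -c "
import cv2,numpy as np
a=cv2.imread('pics/t3.png');b=cv2.imread('pics/s3.png')
a=cv2.resize(a,(400,int(a.shape[0]*400/a.shape[1])));b=cv2.resize(b,(400,int(b.shape[0]*400/b.shape[1])))
h=max(len(a),len(b));p=lambda c:cv2.copyMakeBorder(c,0,h-len(c),0,0,0)
cv2.imwrite('pics/c3.png',np.hstack([p(a),p(b)]))"
```

```text
crop origin 235 125 x5
[575.7  69.7] [36.3 35. ] 13.3
crop origin 253 173 x5
[571.2  89.9] [33.6 64.5] 10.0
```

View pics/c3.png

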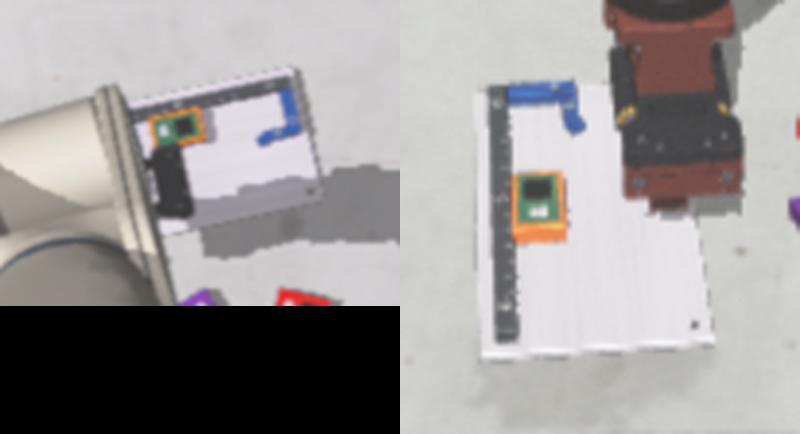

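It lies flat against the rail in both views. Side crop: its edge meets the rail at (513,175–240), with no gap. Now I'll go behind its left end.

Emit:
{"api": "servo_tool", "payload": {
  "plan": [
    [[1,0.67,-0.1,0,0,0,0],[1,0.67,-0.1,0,0,0,0],[1,0.66,-0.1,0,0,0,0],[1,0,0,0,0,0,0.03]]
  ]
}}

```text
t: 5.88
ee_pos: [561.7, 132.2, 174.6]
orientation: [3.125, 0.321, 0.007]
ft_force: [0.1, 0.5, 1.1]
width: 0.9
grasp_force: 0.0
```

Emit:
{"api": "servo_tool", "payload": {
  "plan": [
    [[1,0,0,-0.7,0,0,0],[1,0,0,-0.7,0,0,0],[1,0,0,-0.64,0,0,0],[1,0,0,0,0,0,0]]
  ]
}}

```text
t: 6.22
ee_pos: [555.8, 132.4, 89.6]
orientation: [3.125, 0.322, -0.005]
ft_force: [-0.2, -0.2, -0.3]
width: 0.5
grasp_force: 0.0
```

```bash
python3 v.py side s4.png
```

```text
crop origin 253 173 x5
[598.5  77.2] [0. 0.] 0.0
```

View pics/s4.png

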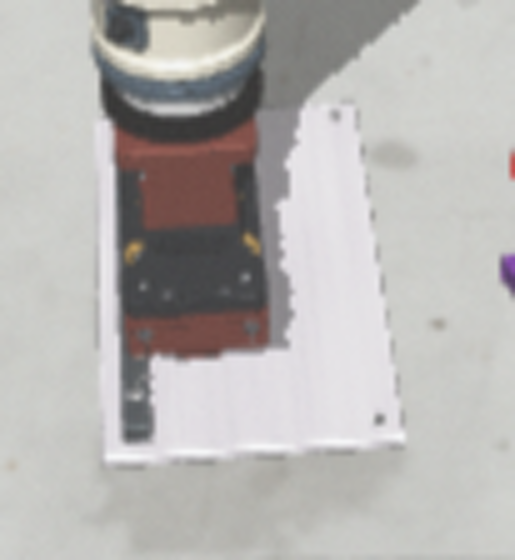

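The gripper hides the carrier here, so I'll go by the measured pose: TCP about 13 mm short of contact. I'll raise 3 mm and slide with a slight bias toward the rail.

Emit:
{"api": "servo_tool", "payload": {
  "plan": [
    [[1,0,0,0.08,0,0,0],[1,0.026,-0.122,0,0,0,0],[1,0.026,-0.122,0,0,0,0],[1,0.024,-0.097,0,0,0,0],[1,0.024,-0.097,0,0,0,0]]
  ]
}}

```text
t: 6.68
ee_pos: [561.2, 115.5, 96.7]
orientation: [-3.125, -0.322, -0.001]
ft_force: [-0.2, 0.2, 0.6]
width: -0.1
grasp_force: 0.2
```

Emit:
{"api": "servo_tool", "payload": {
  "plan": [
    [[1,0.024,-0.097,0,0,0,0],[1,0.024,-0.097,0,0,0,0],[1,0.024,-0.097,0,0,0,0],[1,0.024,-0.097,0,0,0,0],[1,0.024,-0.097,0,0,0,0]]
  ]
}}

```text
t: 7.1
ee_pos: [565.8, 96.4, 96.3]
orientation: [-3.125, -0.323, 0.0]
ft_force: [-0.7, 0.6, -0.3]
width: 0.5
grasp_force: 0.5
```

```bash
python3 v.py top t5.png
```

```text
crop origin 235 125 x5Traceback (most recent call last):
  File "v.py", line 7, in <module>
    r=cv2.minAreaRect(ray(n,big(M).reshape(-1,2),24)[:,:2].astype(np.float32));print(np.round(r[0],1),np.round(r[1],1),round(r[2],1))
                            ~~~^^^
  File "h.py", line 19, in big
    c,_=cv2.findContours(m.astype(np.uint8),cv2.RETR_EXTERNAL,cv2.CHAIN_APPROX_NONE);return max(c,key=cv2.contourArea)
                                                                                            ~~~^^^^^^^^^^^^^^^^^^^^^^^
ValueError: max() iterable argument is empty
```

View pics/t5.png

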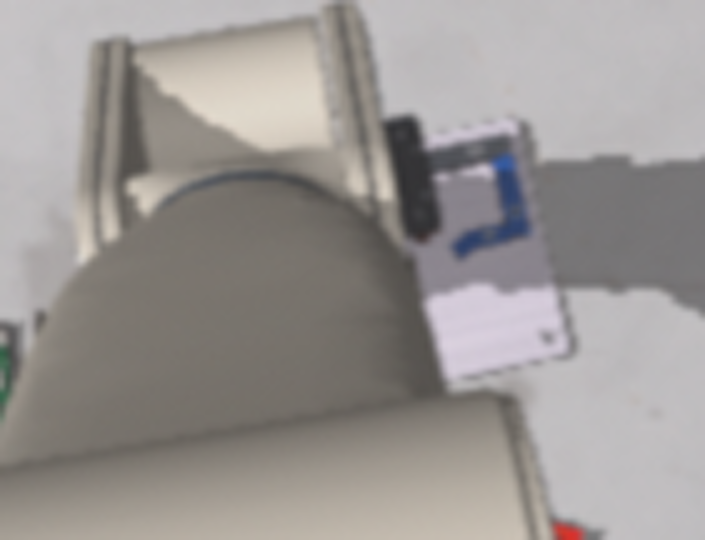

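Occluded here too: only the stop and lip are visible (crop 500,200). I'll slide on to just before the lip, then back off and check.

Emit:
{"api": "servo_tool", "payload": {
  "plan": [
    [[1,0.023,-0.097,0,0,0,0],[1,0.023,-0.097,0,0,0,0],[1,0.023,-0.097,0,0,0,0],[1,0.023,-0.097,0,0,0,0],[1,0.023,-0.097,0,0,0,0]]
  ]
}}

```text
t: 7.57
ee_pos: [570.5, 76.9, 96.2]
orientation: [3.125, 0.323, 0.0]
ft_force: [-0.6, 1.4, 0.8]
width: 0.1
grasp_force: 0.3
```

Emit:
{"api": "servo_tool", "payload": {
  "plan": [
    [[1,0,0,0,0,0,0],[1,-0.03,0.15,0,0,0,0],[1,-0.1,0.5,0,0,0,0],[1,0,0,0.9,0,0,0],[1,-0.5,0,0.8,0,0,0]]
  ]
}}

```text
t: 7.98
ee_pos: [547.0, 104.6, 164.2]
orientation: [3.125, 0.324, 0.001]
ft_force: [0.3, -0.2, 0.2]
width: 0.7
grasp_force: 0.0
```

Emit:
{"api": "servo_tool", "payload": {
  "plan": [
    [[1,-0.9,0,0.2,0,0,0],[1,-0.9,0,0,0,0,0],[1,-0.9,0,0,0,0,0],[1,0,0,0,0,0,0]]
  ]
}}

```text
t: 8.32
ee_pos: [429.6, 102.9, 171.6]
orientation: [3.124, 0.324, -0.012]
ft_force: [-0.8, -0.4, 0.1]
width: 0.4
grasp_force: 0.0
```

```bash
python3 v.py side s6.png
```

```text
crop origin 253 173 x5
[580.3  50.3] [34.7 64.2] 10.1
```

View pics/s6.png

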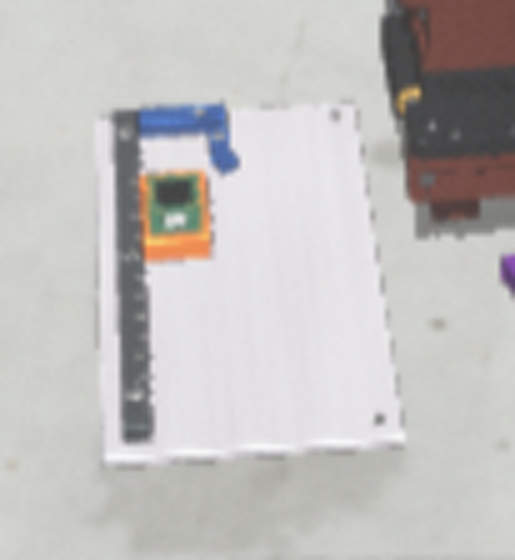

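Still flush with the rail (edges meet at crop x≈145, y 175–255), about 48 mm from home, with the lip mouth ahead. I'll go back behind it and finish the slide.

Emit:
{"api": "servo_tool", "payload": {
  "plan": [
    [[1,0.88,-0.08,0,0,0,0],[1,0.88,-0.08,0,0,0,0],[1,0.88,-0.08,0,0,0,0],[1,0.78,-0.08,0,0,0,0],[1,0,0,0,0,0,-0.04]]
  ]
}}

```text
t: 8.78
ee_pos: [581.3, 90.6, 173.4]
orientation: [-3.126, -0.316, -0.013]
ft_force: [1.1, -0.1, -0.0]
width: 0.4
grasp_force: 0.0
```

Emit:
{"api": "servo_tool", "payload": {
  "plan": [
    [[1,0,0,-0.7,0,0,0],[1,0,0,-0.7,0,0,0],[1,0,0,-0.4,0,0,0],[1,0,0,0,0,0,0]]
  ]
}}

```text
t: 9.12
ee_pos: [572.3, 90.5, 96.9]
orientation: [3.125, 0.317, -0.009]
ft_force: [-1.0, 0.9, -0.1]
width: 0.5
grasp_force: 0.0
```

Emit:
{"api": "servo_tool", "payload": {
  "plan": [
    [[1,-0.17,-0.035,0,0,0,0],[1,0,0,0,0,0,0],[1,0.024,-0.11,0,0,0,0],[1,0.024,-0.11,0,0,0,0],[1,0.023,-0.097,0,0,0,0]]
  ]
}}

```text
t: 9.53
ee_pos: [570.9, 76.1, 101.4]
orientation: [3.125, 0.317, 0.003]
ft_force: [-0.9, -0.7, -0.5]
width: 0.8
grasp_force: 0.0
```

Emit:
{"api": "servo_tool", "payload": {
  "plan": [
    [[1,0.023,-0.097,0,0,0,0],[1,0.023,-0.097,0,0,0,0],[1,0.023,-0.097,0,0,0,0],[1,0.023,-0.097,0,0,0,0],[1,0.023,-0.097,0,0,0,0]]
  ]
}}

```text
t: 9.95
ee_pos: [575.0, 57.3, 101.2]
orientation: [-3.125, -0.316, -0.001]
ft_force: [-3.4, 6.1, 8.5]
width: 0.2
grasp_force: 4.5
```

Emit:
{"api": "servo_tool", "payload": {
  "plan": [
    [[1,0.023,-0.097,0,0,0,0],[1,0.018,-0.073,0,0,0,0],[1,0.018,-0.073,0,0,0,0],[1,0.018,-0.073,0,0,0,0],[1,0,0,0,0,0,0]]
  ]
}}

```text
t: 10.37
ee_pos: [577.7, 44.5, 101.1]
orientation: [-3.125, -0.316, 0.0]
ft_force: [-3.5, 3.7, 8.1]
width: 0.6
grasp_force: 4.0
```

The tool rides too high (z 101, where the tip bears on the carrier's top edge). I'll back off, clear the view and measure.

Emit:
{"api": "servo_tool", "payload": {
  "plan": [
    [[1,-0.03,0.15,0,0,0,0],[1,-0.08,0.4,0,0,0,0],[1,0,0,0.9,0,0,0],[1,-0.5,0,0.8,0,0,0],[1,-0.9,0,0,0,0,0]]
  ]
}}

```text
t: 10.78
ee_pos: [523.0, 67.0, 173.3]
orientation: [3.125, 0.317, 0.02]
ft_force: [0.7, -0.5, 0.6]
width: 0.2
grasp_force: 0.0
```

Emit:
{"api": "servo_tool", "payload": {
  "plan": [
    [[1,-0.9,0,0,0,0,0],[1,-0.9,0,0,0,0,0],[1,0,0,0,0,0,0]]
  ]
}}

```text
t: 11.03
ee_pos: [437.5, 65.8, 167.4]
orientation: [3.125, 0.318, -0.014]
ft_force: [-0.1, 0.1, -0.2]
width: 0.6
grasp_force: 0.0
```

```bash
python3 v.py side s7.png; python3 - <<'E'
from h import *
im=shot('side','s7full.png');b=BOX['side'];M=masks(im,b)['orange']
q=big(M).reshape(-1,2)
# outline in plate frame at z=24, and front-face bottom at z=8
a=np.radians(11.5);R=np.array([[np.cos(a),-np.sin(a)],[np.sin(a),np.cos(a)]])
w=(ray('side',q,24)[:,:2]-[590.2,-6.5])@R
print('outline x',w.min(0).round(1),w.max(0).round(1))
for y in range(int(w[:,1].min())+4,int(w[:,1].max()),9):
    s=w[abs(w[:,1]-y)<4];print(y,s[:,0].min().round(1),s[:,0].max().round(1))
w=(ray('side',q,8)[:,:2]-[590.2,-6.5])@R;print('z8 ymax',w[:,1].max().round(1))
E
```

```text
crop origin 253 173 x5
[586.9  21. ] [33.3 62.1] 9.0
outline x [-15.7  -4.2] [18.8 58.4]
0 -15.7 17.6
9 -15.3 17.9
18 -15.0 18.1
27 -14.6 18.3
36 -14.2 18.5
45 -13.7 18.7
54 -13.3 16.3
z8 ymax 40.9
```

Flush with the rail, about 15 mm from home. Returning behind it at the proper height.

Emit:
{"api": "servo_tool", "payload": {
  "plan": [
    [[1,0.8,-0.04,0,0,0,0],[1,0.8,-0.04,0,0,0,0],[1,0.8,-0.04,0,0,0,0],[1,0.8,-0.04,0,0,0,0],[1,0,0,0,0,0,0]]
  ]
}}

```text
t: 11.55
ee_pos: [581.2, 59.7, 169.3]
orientation: [3.125, 0.316, 0.014]
ft_force: [0.6, 0.4, 0.2]
width: 0.5
grasp_force: 0.0
```

Emit:
{"api": "servo_tool", "payload": {
  "plan": [
    [[1,0,0,-0.5,0,0,0],[1,0,0,-0.5,0,0,0],[1,0,0,0,0,0,0],[1,0,0,0,0,0,0],[1,0,0,0,0,0,0]]
  ]
}}

```text
t: 11.97
ee_pos: [574.0, 60.0, 128.8]
orientation: [3.126, 0.317, 0.001]
ft_force: [-0.8, -0.8, -0.2]
width: 0.4
grasp_force: 0.0
```

Emit:
{"api": "servo_tool", "payload": {
  "plan": [
    [[1,-0.07,0,-0.45,0,0,0],[1,0,0,-0.42,0,0,0],[1,0,0,0,0,0,0],[1,0,0,0,0,0,0],[1,0,0,0,0,0,0]]
  ]
}}

```text
t: 12.38
ee_pos: [571.4, 60.1, 94.8]
orientation: [3.126, 0.317, 0.003]
ft_force: [-0.3, 0.2, 0.5]
width: 0.6
grasp_force: 0.0
```

Emit:
{"api": "servo_tool", "payload": {
  "plan": [
    [[1,0.024,-0.1,0,0,0,0],[1,0.024,-0.1,0,0,0,0],[1,0.024,-0.097,0,0,0,0],[1,0.024,-0.097,0,0,0,0],[1,0,0,0,0,0,0]]
  ]
}}

```text
t: 12.8
ee_pos: [574.8, 43.4, 93.8]
orientation: [3.126, 0.316, 0.001]
ft_force: [0.2, -0.2, 0.2]
width: 0.3
grasp_force: 0.0
```

Emit:
{"api": "servo_tool", "payload": {
  "plan": [
    [[1,0.018,-0.073,0,0,0,0],[1,0.018,-0.073,0,0,0,0],[1,0.018,-0.073,0,0,0,0],[1,0,0,0,0,0,0]]
  ]
}}

```text
t: 13.13
ee_pos: [576.6, 35.0, 93.4]
orientation: [3.126, 0.317, -0.0]
ft_force: [-0.7, -0.1, 0.2]
width: 0.2
grasp_force: 0.0
```

Emit:
{"api": "servo_tool", "payload": {
  "plan": [
    [[1,0.012,-0.049,0,0,0,0],[1,0.006,-0.025,0,0,0,0],[1,0,0,0,0,0,0]]
  ]
}}

```text
t: 13.38
ee_pos: [577.3, 32.4, 93.4]
orientation: [3.126, 0.317, -0.0]
ft_force: [-0.1, 0.1, 0.5]
width: 0.1
grasp_force: 0.0
```

Emit:
{"api": "servo_tool", "payload": {
  "plan": [
    [[1,0.006,-0.025,0,0,0,0],[1,0,0,0,0,0,0]]
  ]
}}

```text
t: 13.55
ee_pos: [577.5, 31.5, 93.4]
orientation: [3.125, 0.317, -0.0]
ft_force: [-0.6, 0.1, -0.0]
width: 0.4
grasp_force: 0.0
```

Emit:
{"api": "servo_tool", "payload": {
  "plan": [
    [[1,0.006,-0.025,0,0,0,0],[1,0.006,-0.025,0,0,0,0],[1,0,0,0,0,0,0]]
  ]
}}

```text
t: 13.8
ee_pos: [577.7, 30.3, 93.5]
orientation: [-3.124, -0.317, 0.001]
ft_force: [-1.1, 7.1, 0.1]
width: 0.2
grasp_force: 3.1
```

Emit:
{"api": "servo_tool", "payload": {
  "plan": [
    [[1,0.006,-0.025,0,0,0,0],[1,0,0,0,0,0,0]]
  ]
}}

```text
t: 13.97
ee_pos: [577.8, 30.1, 93.5]
orientation: [-3.123, -0.316, 0.001]
ft_force: [-1.8, 12.1, 0.9]
width: 0.1
grasp_force: 6.0
```

Emit:
{"api": "servo_tool", "payload": {
  "plan": [
    [[1,0.006,-0.025,0,0,0,0],[1,0,0,0,0,0,0]]
  ]
}}

```text
t: 14.13
ee_pos: [577.8, 30.0, 93.5]
orientation: [-3.122, -0.315, 0.002]
ft_force: [-3.6, 17.2, 2.3]
width: 0.6
grasp_force: 8.8
```

Emit:
{"api": "servo_tool", "payload": {
  "plan": [
    [[1,0.006,-0.025,0,0,0,0],[1,0,0,0,0,0,0]]
  ]
}}

```text
t: 14.3
ee_pos: [577.8, 29.8, 93.5]
orientation: [-3.121, -0.315, 0.003]
ft_force: [-3.6, 22.1, 3.0]
width: 0.2
grasp_force: 11.6
```

A firm stop: 22 N against the end stop, no further travel. I'll back off and check that it is snug.

Emit:
{"api": "servo_tool", "payload": {
  "plan": [
    [[1,-0.03,0.12,0,0,0,0],[1,-0.04,0.2,0,0,0,0],[1,-0.08,0.4,0,0,0,0],[1,0,0,0.9,0,0,0],[1,-0.5,0,0.8,0,0,0]]
  ]
}}

```text
t: 14.72
ee_pos: [554.6, 56.1, 161.4]
orientation: [3.125, 0.319, 0.001]
ft_force: [0.1, 0.2, 2.2]
width: 0.5
grasp_force: 0.0
```

Emit:
{"api": "servo_tool", "payload": {
  "plan": [
    [[1,-0.9,0,0,0,0,0],[1,-0.9,0,0,0,0,0],[1,-0.9,0,0,0,0,0],[1,0,0,0,0,0,0],[1,0,0,0,0,0,0]]
  ]
}}

```text
t: 15.13
ee_pos: [443.0, 55.3, 161.6]
orientation: [3.125, 0.318, -0.001]
ft_force: [1.1, -0.0, -0.2]
width: 0.9
grasp_force: 0.0
```

```bash
python3 v.py side s8.png; python3 - <<'E'
from h import *
im=shot('side','s8full.png')
a=np.radians(11.5);R=np.array([[np.cos(a),-np.sin(a)],[np.sin(a),np.cos(a)]])
q=big(masks(im,BOX['side'])['orange']).reshape(-1,2)
w=(ray('side',q,24)[:,:2]-[590.2,-6.5])@R
print(w.min(0).round(1),w.max(0).round(1))
for y in range(int(w[:,1].min())+4,int(w[:,1].max()),9):
    s=w[abs(w[:,1]-y)<4];print(y,s[:,0].min().round(1),s[:,0].max().round(1))
c=im[198:258,270:330,::-1];cv2.imwrite('pics/c8.png',cv2.resize(c,None,fx=10,fy=10,interpolation=cv2.INTER_CUBIC))
E
```

```text
crop origin 253 173 x5
[589.1   4.9] [33.3 64.8] 10.1
[-15.7 -21.4] [18.6 44.1]
-17 17.2 17.2
-8 17.4 17.5
1 -15.7 17.7
10 -15.3 17.9
19 -15.0 18.1
28 -14.4 18.3
37 -14.0 18.5
```

View pics/s8.png

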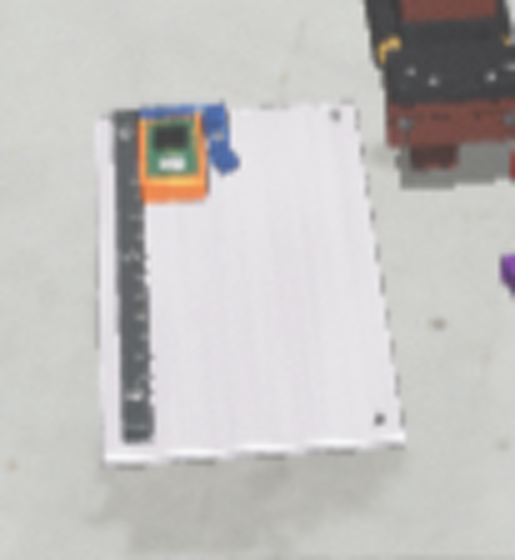

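The carrier is seated in the corner: its edge runs along the rail (crop x≈142, y 115–200) and its right end sits against the blue stop (y≈112), inside the lip. The edge readings are parallel to the rail and match those from the earlier checks along the rail. The gripper is clear, so I'm handing in.

```bash
python3 -c "
from h import *
print(close_job())"
```

```text
the job is handed in; nothing more can be done
None
```

The carrier was pushed flat against the rail and slid along it until it stopped firmly in the blue corner nest. The last picture shows no gap at rail or stop (gaps under about 1 mm would not show). The gripper finished clear of everything, and the job was handed in at about 15 s.

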